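# Bolt the centrifuge lid against its spring safety catch

## Robot

A 6-joint arm with a two-finger parallel gripper is mounted at the origin on the work surface. World frame = base frame: x ahead of the robot, y to its left, z up, the work surface at z = 0. Lengths are in mm, angles in rad, forces in N, time in s.
With the tool pointing down it reaches from about 250 to 800 mm from the base axis. Payload 3.9 kg.
Tool frame: the origin (TCP) lies at the very end of the fingers, on their centre line; the grasp point (between the pads) lies 19 mm behind it; z points along the fingers, y is the direction in which the jaws open and shut (so a half turn about z gives the same grasp; the last joint's range is limited). The gripper opens to 85 mm and grips with 20 to 120 N. Pads are 22 mm wide; open, the fingers measure 114 mm over their backs; the gripper's body (76 mm by 85 mm) begins 54 mm behind the grasp point. The pads swing forward as they close: fully open they stand 13 mm farther back than shut.
Start: joints at [-1.179, 0.26, -0.138, 1.173, 0, 1.571], TCP at [200.467, -485.209, 231.304] pointing down, gripper open.
Joint ranges: [-2.78, 2.78], [-0.83, 1.72], [-1.28, 1.37], [-1.9, 2.12], [-1.57, 1.48], [-3.14, 3.14]. Speed limits (rad/s): [2.57, 2.57, 3.14, 3.14, 3.14, 3.14].

## Interface

Orientations are given as a unit quaternion [x, y, z, w].
In Python, from station import observe, camera, camera_info, arm gives the robot as it stands. The module is installed in compiled form; this text tells all that it offers.
- The arm moves only by the tool arm_command, never from a script. Its argument "targets" is a list of rows, each a list of 3 entries, a list of its own where there are three numbers: the opening, from 0 (shut) to 1 (fully open), then the shift along the tool's x, y, z in m, then the turn about the tool's z in rad. In form: [[grip, [tx, ty, tz], roll], ...]. A call has 1 to 12 rows; each row shifts and turns the commanded pose from where the row before left it, along the tool's axes as they then stand; what a row does not reach is not made up. A row lasts 1/10 s, in which the tool goes at most 50 mm and 8.59 degrees, less where a joint would pass 70% of its speed; a pose out of reach is approached as far as the arm can. A call with a gripper value outside its range is refused whole. The fingers move at their own pace and stop on an object; the grip force is fixed at half the most. Time passes only in rows, so rows that do not move let the fingers close. It gives the time, the measured TCP pose, the force and the opening at its end, in the units of the state.
- observe(): the state, without advancing time (a new reading comes with each control period).
- camera(name): name is "scene" or "side" or "wrist"; returns the picture (400x640x3 uint8, red, green, blue); there is no depth.
- camera_info(name): a dict with "mtx" (3x3 intrinsics, pixels), "D" ([k1, k2, p1, p2, k3] as OpenCV has them; the pictures are not rectified), "extrinsics" (4x4, takes a point from camera to world coordinates). Camera axes: x right, y up, looking along -z (the intrinsics and any distortion apply to the point x, -y, -z); pixel columns grow to the right and rows downward; lengths in mm; the calibration is good to about 2 mm. A picture is of the moment at which its call begins: read the wrist's pose just before it. camera_info takes no time and is no camera call; for the wrist camera it gives the pose at the moment of the call.
- arm.close_job(): hands the job in, once; it reports no verdict.
The state is a dict: "time": time; "q": joint angles; "qvel": joint speeds; "effort": joint torques, N m; "position": TCP position; "orientation": TCP orientation; "ft_force": force on the tool from outside, world axes, zero at the start; "wrist_torque": the same for the moment, N m; "grip_width": finger opening in mm.
Only numpy, scipy, OpenCV 4.12 (cv2) and the standard library are available. Lean on these libraries where they do the work, as an engineer would, in place of code of your own. Each camera call takes 0.05 s, during which the arm holds its last target. There are 200 camera calls.

## Task

Bolt the lid of the bench centrifuge ready for a run: with one fingertip press the green spring catch right down and keep it down, and while it is held use the other fingertip to push the red tab and slide the bolt fully home through the lid's lug into the yellow safety switch. Then let go, so that the catch springs up and locks the bolt, and leave the hand clear. Use the fingertips only: pick nothing up, keep the lid shut and leave the bottles and the flask where they stand.

Things in the scene. Friction and masses are not known exactly. Their poses are not given: they have to be found in the camera images.
- centrifuge: Light-grey bench centrifuge, fixed, 340 x 340 mm, flat deck 180 mm above the bench. Origin on the bench under it, 160 mm behind its front face; z up, -x out of its front (towards the robot, turned up to 0.5 rad), y along the bolt. Its shut lid starts 70 mm in front of the origin, reaches to the rear, at most 216 mm above the bench.
- guide_top (a point): Centre of the top of the aluminium bolt guide, 64 mm (y) x 44 mm (x), 213 mm above the bench, 105 mm in front of the centrifuge's origin; axes as the centrifuge. In a row along its y, -y to +y: red tab, guide with the green catch on top, steel lug of the lid (centre 48 mm from here) and yellow safety switch (61 to 105 mm), both up to 226 mm above the bench.
- catch_pad (a point): Centre of the top face of the green catch pad, moves with it; axes as the centrifuge. Pad 52 mm (y) x 34 mm (x), 8 mm thick, over the middle of the guide. Its top is 231 mm above the bench when up and 221 mm when pressed right down, then still 8 mm proud of the guide.
- catch (a joint): Travel of the catch, m: 0 = up, 0.010 = right down on its stop. A spring pushes it up, about 5 N at the top, 8 N at the bottom. Up, its tooth sits in a notch of the bolt and blocks it; from 5 mm down the bolt is free. Let go between the bolt's two notches, it rises to 5 mm and drags on the bolt; it springs fully up only with the bolt drawn back or home.
- bolt_tab (a point): Red finger tab at the bolt's tail: middle of its outer face (on -y, away from the catch; push it to +y), at the tab's upper edge, 247 mm above the bench; moves with the bolt; axes as the centrifuge. Upright plate 34 mm (x) x 8 mm (y), 26 mm higher than the pressed pad, free space beyond it. Outer face 69 mm from the pad's centre when drawn back, 43 mm when home.
- bolt (a joint): Travel of the bolt along +y of the centrifuge, m (the tab moves towards the catch): 0 = drawn back, as found within 1 mm; 0.026 = fully home on its stop. It stays where it is left and takes about 3 N to slide. Within 1.5 mm of either end it sits in a notch.
- lid_lug (a point): Middle of the top edge of the steel lug on the lid's front edge, 224 mm above the bench with the lid shut, as found; the lug is 8 mm thick (y of the centrifuge), 62 mm long (x), with the hole for the bolt. Rises with the lid, which is hinged at the rear and lies loose until bolted.
- wash_bottle_mid (a point): Centre of a white wash bottle with a blue cap and bent spout, 70 mm across, 160 mm high (spout to 200 mm), 80 mm above its foot. Stands on the bench at one side of the centrifuge. Leave alone.
- flask_mid (a point): Centre of a stoppered conical glass flask, 82 mm across its foot, 141 mm high, 70 mm above its foot. Stands on the bench at one side of the centrifuge. Leave alone.
- milk_a_mid (a point): Centre of a milk sample bottle with a blue cap, 44 mm across, 97 mm high, 48 mm above its foot. Stands on the bench in front of the centrifuge. Leave alone.
- milk_b_mid (a point): Centre of a milk sample bottle with a red cap, 44 mm across, 97 mm high, 48 mm above its foot. Stands on the bench in front of the centrifuge. Leave alone.

How it is judged (in metres and radians):
On the way, in this order (a step that is already met when the one before it is completed fails the run):
1. a fingertip holds the catch right down while the bolt is still drawn back (value of joint catch above 0.0065 m and contact force between the fingers and catch above 1 N and value of joint bolt below 0.003 m), for 0.1 s.
2. the bolt is slid home while the catch is still held down (value of joint bolt above 0.024 m and value of joint catch above 0.0065 m and contact force between the fingers and catch above 1 N), for 0.1 s.
At the end, for the whole second after the job is handed in: The bolt is home (at least 24 of its 26 mm), the catch has sprung up (within 1.5 mm of its top), the lid is shut (its lug within 5 mm of where it was) and each bottle and the flask stand within 15 mm of where they were (value of joint bolt above 0.024 m and value of joint catch below 0.0015 m and distance of lid_lug from where it was at the start of the episode below 0.005 m and distance of each of wash_bottle_mid, flask_mid, milk_a_mid, milk_b_mid from where it was at the start of the episode below 0.015 m); the robot touches nothing.
It fails at once if the catch is let up (less than 5.8 mm down) while the bolt is between 5 and 20 mm of its travel (value of joint bolt between 0.005 and 0.02 m and value of joint catch below 0.0058 m).
It fails at once if the lid is raised (distance of lid_lug from where it was at the start of the episode above 0.01 m).
It fails at once if a bottle or the flask is picked up, pushed away or knocked over (distance of any of wash_bottle_mid, flask_mid, milk_a_mid, milk_b_mid from where it was at the start of the episode above 0.02 m or angle between any of wash_bottle_mid, flask_mid, milk_a_mid, milk_b_mid's own z axis and vertical above 0.35 rad).
It also fails if it takes over 35 s, if anything falls off the work surface, if the arm or the gripper's body presses on something with over 40 N, if the wrist force passes 120 N, or if a joint passes its speed limit or range.

## Working session

There is one attempt and no reset: what is moved stays moved. The work goes in short steps, Python scripts to look and compute and a tool call to move; the robot and the scene stay as the last step left them, time stands still between calls to the robot, and variables do not carry over. Pictures are saved under pics/ and viewed, about 8 in all and at most 12, crops included, and the job is handed in when it is done.

Besides the shell and the picture viewer there is one more tool, called after "Call:" as name(argument=value, ...), one argument or row to a line, values as JSON. arm_command: Moves the arm, as the interface text tells. Its arguments: {"type":"object","properties":{"targets":{"type":"array"}},"required":["targets"]}

```bash
mkdir -p pics; python3 - <<'E'
from station import observe,camera,camera_info
import cv2,numpy as np
s=observe();print(s)
for n in("scene","side","wrist"):
    i=camera_info(n);print(n,np.round(i["mtx"],1).tolist(),np.round(i["D"],3),np.round(i["extrinsics"],3).tolist())
    cv2.imwrite(f"pics/{n}0.png",camera(n)[:,:,::-1])
a=[cv2.imread(f"pics/{n}0.png") for n in("scene","side")]
cv2.imwrite("pics/both0.png",cv2.resize(np.vstack(a),None,fx=.75,fy=.75))
E
```

```text
{'time': 0.0, 'q': array([-1.17899091e+00,  2.60663867e-01, -1.39404368e-01,  1.17273765e+00,
       -3.54128239e-06,  1.57084511e+00]), 'qvel': array([ 0.00046907,  0.00202216, -0.00085572, -0.00042698,  0.00042571,
       -0.00049893]), 'effort': array([-4.60487627e-04, -4.05680716e+01,  2.53920007e+01,  1.86516711e-02,
       -1.65647396e-05,  1.03294951e-05]), 'position': array([ 200.20077529, -484.55472489,  230.46215481]), 'orientation': array([ 9.80876607e-01,  1.94628035e-01, -1.97343229e-04, -9.85211100e-04]), 'ft_force': array([-0.19535303, -0.18322199,  0.47658169]), 'wrist_torque': array([ 0.00630961, -0.00091381, -0.02768893]), 'grip_width': 85.40110540358964}
scene [[508.7, 0.0, 330.4], [0.0, 508.7, 199.0], [0.0, 0.0, 1.0]] [-0.155  0.     0.     0.     0.   ] [[0.863, -0.395, 0.314, 987.75], [0.505, 0.679, -0.534, -682.066], [-0.002, 0.619, 0.785, 1212.467], [0.0, 0.0, 0.0, 1.0]]
side [[427.6, 0.0, 321.4], [0.0, 427.6, 197.2], [0.0, 0.0, 1.0]] [-0.013  0.     0.     0.     0.   ] [[-0.766, 0.375, -0.522, 43.008], [-0.643, -0.416, 0.643, 693.022], [0.024, 0.828, 0.56, 722.596], [0.0, 0.0, 0.0, 1.0]]
wrist [[360.1, 0.0, 320.7], [0.0, 360.1, 199.8], [0.0, 0.0, 1.0]] [-0.005  0.     0.     0.     0.   ] [[0.381, 0.886, 0.264, 267.672], [-0.925, 0.366, 0.106, -455.697], [-0.002, -0.284, 0.959, 372.642], [0.0, 0.0, 0.0, 1.0]]
```

View pics/both0.png

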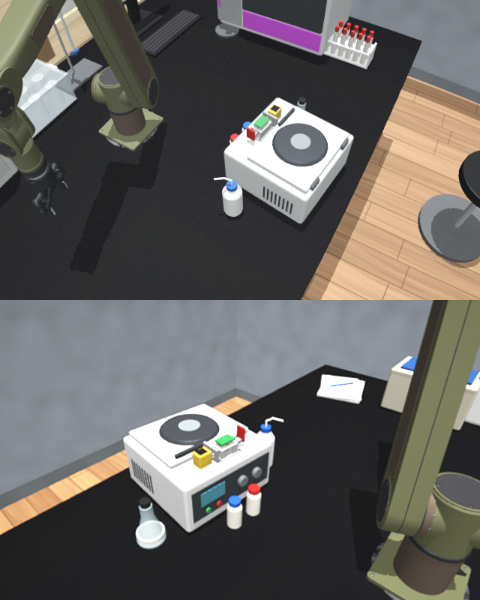

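The pictures show the centrifuge with the green pad at about (350,163) in scene and (301,187) in side. The red tab lies on its −y side and the yellow switch on +y. The milk bottles are in front, the wash bottle on −y and the flask on +y.

```bash
cat > h.py <<'E'
import cv2,numpy as np
from station import observe,camera,camera_info
def ray(n,px,info=None):
    i=info or camera_info(n);p=cv2.undistortPoints(np.array(px,float).reshape(-1,1,2),np.array(i["mtx"]),np.array(i["D"])).reshape(-1,2)
    E=np.array(i["extrinsics"]);d=np.c_[p[:,0],-p[:,1],-np.ones(len(p))]@E[:3,:3].T
    return E[:3,3],d/np.linalg.norm(d,axis=1)[:,None]
def onz(n,px,z,info=None):
    o,d=ray(n,px,info);return o+d*((z-o[2])/d[:,2])[:,None]
def tri(a,pa,b,pb):
    oa,da=ray(a,[pa]);ob,db=ray(b,[pb]);da,db=da[0],db[0]
    t=np.linalg.lstsq(np.c_[da,-db],ob-oa,rcond=None)[0]
    A,B=oa+t[0]*da,ob+t[1]*db;return (A+B)/2,np.linalg.norm(A-B)
HSV={"green":((45,100,60),(80,255,255)),"yellow":((18,120,80),(32,255,255)),"red":((172,130,60),(180,255,255))}
def blobs(im,c,amin=15):
    h=cv2.cvtColor(im,cv2.COLOR_RGB2HSV);m=cv2.inRange(h,*HSV[c])
    if c=="red": m|=cv2.inRange(h,(0,150,60),(6,255,255))
    return [k for k in cv2.findContours(m,cv2.RETR_EXTERNAL,cv2.CHAIN_APPROX_NONE)[0] if cv2.contourArea(k)>amin]
E
python3 - <<'E'
from h import *
crops=[]
for n,(u,v) in {"scene":(350,165),"side":(300,190)}.items():
    im=cv2.imread(f"pics/{n}0.png")[:,:,::-1].copy()
    for c in HSV:
        for k in blobs(im,c):
            m=cv2.moments(k);ct=(m["m10"]/m["m00"],m["m01"]/m["m00"]);r=cv2.minAreaRect(k)
            if abs(ct[0]-u)<90 and abs(ct[1]-v)<90: print(n,c,np.round(ct,1),cv2.contourArea(k),np.round(cv2.boxPoints(r),1).tolist(),np.round(onz(n,[ct],231 if c=="green" else 226)[0]))
    crops.append(cv2.resize(im[v-45:v+45,u-65:u+65,::-1],(780,540),interpolation=cv2.INTER_CUBIC)[::,:])
cv2.imwrite("pics/c0.png",cv2.resize(np.vstack(crops),(433,600)))
cv2.imwrite("pics/cs.png",crops[0]);cv2.imwrite("pics/cd.png",crops[1])
E
```

```text
scene green [348.4 162. ] 165.0 [[338.5, 164.5], [351.0, 152.0], [358.5, 159.5], [346.0, 172.0]] [574. 115. 231.]
scene yellow [368.2 150. ] 73.5 [[357.0, 144.0], [374.0, 144.0], [374.0, 156.0], [357.0, 156.0]] [596. 184. 226.]
scene red [311.2 181.9] 58.0 [[304.5, 183.5], [313.0, 175.0], [317.5, 179.5], [309.0, 188.0]] [523.  12. 226.]
scene red [333.6 177.9] 107.0 [[329.0, 170.0], [339.0, 170.0], [339.0, 186.0], [329.0, 186.0]] [566.  52. 226.]
side green [277.6 279.7] 44.5 [[272.5, 280.5], [278.5, 274.5], [283.0, 279.0], [277.0, 285.0]] [403. 355. 231.]
side green [299.3 186.3] 185.0 [[286.3999938964844, 186.8000030517578], [308.0, 176.0], [312.79998779296875, 185.60000610351562], [291.20001220703125, 196.39999389648438]] [564. 128. 231.]
side yellow [269.5 210.9] 440.5 [[257.0, 196.0], [281.0, 196.0], [281.0, 224.0], [257.0, 224.0]] [551. 228. 226.]
side red [291.9 270.6] 38.5 [[289.0, 267.0], [295.0, 267.0], [295.0, 275.0], [289.0, 275.0]] [403. 321. 226.]
side red [338.5 251.3] 170.5 [[327.5, 251.5], [338.0, 241.0], [348.5, 251.5], [338.0, 262.0]] [376. 232. 226.]
side red [321.  176.8] 127.0 [[314.8999938964844, 187.1999969482422], [316.70001220703125, 167.0], [326.70001220703125, 167.89999389648438], [324.8999938964844, 188.10000610351562]] [560.  60. 226.]
```

View pics/cs.png

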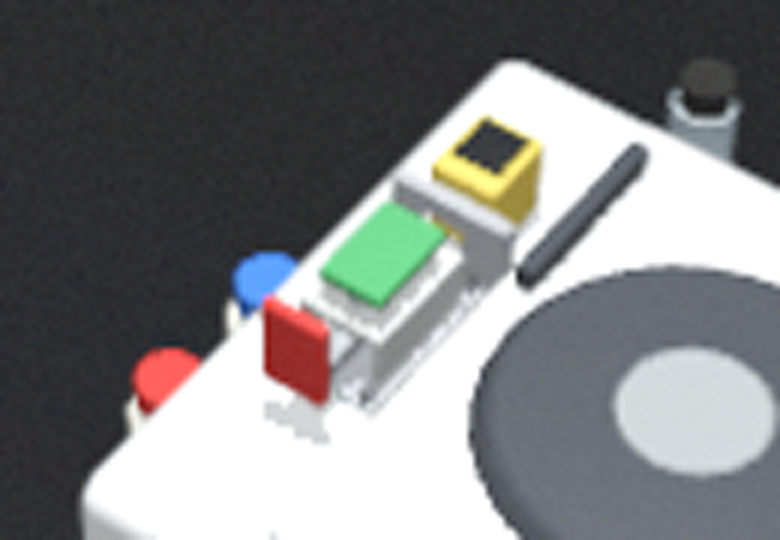

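View pics/cd.png

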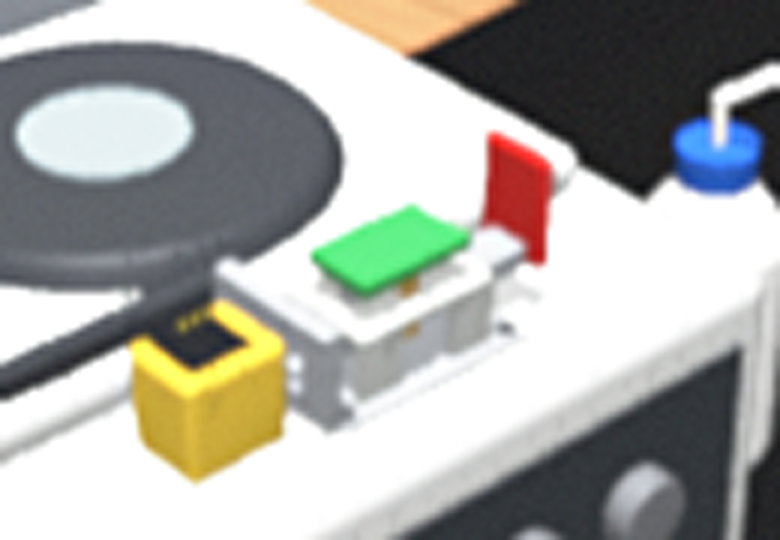

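Crops show the pad top corners, the tab and the lug clearly. I'll triangulate them now.

```bash
python3 - <<'E'
from h import *
S=lambda x,y:((x+.5)/6-.5+285,(y+.5)/6-.5+120)
D=lambda x,y:((x+.5)/6-.5+235,(y+.5)/6-.5+145)
P={"pad-y+x":(S(380,302),D(412,206)),"pad-y-x":(S(322,266),D(470,240)),"pad+y-x":(S(390,203),D(365,290)),"pad+y+x":(S(447,235),D(313,255)),
"sw -x-y":(S(434,167),D(283,350)),"lug -x top":(S(397,178),D(345,338)),"lug +x":(S(515,235),D(228,262)),"tab top -x":(S(268,298),D(550,160)),"tab top +x":(S(328,330),D(490,135))}
for k,(a,b) in P.items():
    p,e=tri("scene",a,"side",b);print(k,np.round(p),round(e,1))
for n,i in(("scene",0),("side",1)):
    q=np.array([onz(n,[P[k][i]],231)[0] for k in list(P)[:4]]);print(n,np.round(q.mean(0),1),np.round(q[:,:2]).tolist())
    d=(q[2]+q[3]-q[0]-q[1]);print(np.arctan2(-d[0],d[1]))
E
```

```text
pad-y+x [584.  94. 226.] 1.0
pad-y-x [552.  98. 227.] 1.7
pad+y-x [559. 147. 226.] 2.0
pad+y+x [589. 142. 225.] 3.4
sw -x-y [562. 184. 218.] 0.7
lug -x top [551. 167. 220.] 3.5
lug +x [613. 161. 221.] 3.4
tab top -x [548.  58. 244.] 1.6
tab top +x [579.  56. 242.] 1.6
scene [573.5 116.9 231. ] [[586.0, 90.0], [554.0, 96.0], [561.0, 143.0], [592.0, 139.0]]
-0.13995394527724575
side [564.3 125.6 231. ] [[577.0, 100.0], [547.0, 103.0], [552.0, 152.0], [581.0, 148.0]]
-0.09837552204754248
```

Call:
arm_command(
  targets=[
    [0.88, [0, 0, -0.04], 0.13],
    [0.88, [0, 0, -0.04], 0.13],
    [0.88, [0, 0, -0.04], 0.13],
    [0.88, [0, 0, -0.01], 0.125],
  ],
)

```text
time: 0.55
position: [201.0, -486.5, 365.7]
orientation: [0.998, -0.064, 0.001, 0.003]
ft_force: [0.0, -0.6, 0.4]
grip_width: 75.5
```

Call:
arm_command(
  targets=[
    [0.88, [0.021, -0.045, 0], 0],
    [0.88, [0.021, -0.045, 0], 0],
    [0.88, [0.021, -0.045, 0], 0],
    [0.88, [0.021, -0.045, 0], 0],
    [0.88, [0.021, -0.045, 0], 0],
    [0.88, [0.021, -0.045, 0], 0],
    [0.88, [0.021, -0.045, 0], 0],
    [0.88, [0.021, -0.045, 0], 0],
    [0.88, [0.021, -0.045, 0], 0],
    [0.88, [0.021, -0.045, 0], 0],
    [0.88, [0.021, -0.045, 0], 0],
    [0.88, [0.021, -0.045, 0], 0],
  ],
)

```text
time: 1.75
position: [513.0, -19.3, 361.8]
orientation: [0.999, -0.03, -0.0, -0.018]
ft_force: [1.0, -0.7, -1.3]
grip_width: 75.2
```

Call:
arm_command(
  targets=[
    [0.88, [0.021, -0.045, 0], 0],
    [0.88, [0.021, -0.045, 0], 0],
    [0.88, [0, 0, 0], 0],
    [0.88, [0, 0, 0], 0],
    [0.88, [0, 0, 0], 0],
  ],
)

```text
time: 2.25
position: [557.1, 23.2, 366.0]
orientation: [0.999, 0.001, -0.001, -0.036]
ft_force: [0.0, -0.1, 0.3]
grip_width: 75.4
```

```bash
python3 - <<'E'
from h import *
s=observe();print(s["position"],s["orientation"],s["ft_force"],s["qvel"].round(3))
i=camera_info("wrist");im=camera("wrist");np.save("w1.npy",np.array(i["extrinsics"]))
cv2.imwrite("pics/w1.png",im[:,:,::-1])
for c in HSV:
    for k in blobs(im,c,80):
        r=cv2.minAreaRect(k);print(c,cv2.contourArea(k),np.round(r[0],1),np.round(cv2.boxPoints(r),1).tolist())
        z={"green":231,"yellow":226,"red":247}[c]
        q=onz("wrist",cv2.boxPoints(r),z,i);print(np.round(q[:,:2],1).tolist(),q.mean(0).round(1))
E
```

```text
[557.05033372  23.20497007 365.98909045] [ 9.99358312e-01  6.80526276e-04 -1.08040792e-03 -3.57957162e-02] [ 0.01846178 -0.08934483  0.3284387 ] [-0.007 -0.012 -0.005 -0.001  0.004 -0.001]
green 2411.5 [214.3 167.8] [[179.1999969482422, 183.5], [184.10000610351562, 143.89999389648438], [249.5, 152.10000610351562], [244.5, 191.6999969482422]]
[[558.7, 150.6], [591.1, 142.8], [585.2, 90.6], [552.9, 96.6]] [572.  120.2 231. ]
yellow 1979.0 [121.1 153.5] [[90.69999694824219, 170.60000610351562], [95.5999984741211, 129.60000610351562], [151.5, 136.3000030517578], [146.60000610351562, 177.3000030517578]]
[[567.3, 228.7], [601.2, 218.0], [596.2, 171.6], [562.3, 180.6]] [581.8 199.7 226. ]
red 528.5 [271.  229.5] [[258.0, 217.0], [284.0, 217.0], [284.0, 242.0], [258.0, 242.0]]
[[537.1, 82.4], [537.6, 62.0], [516.7, 62.6], [516.0, 83.5]] [526.9  72.6 247. ]
red 121.5 [289.  193.5] [[285.0, 184.0], [293.0, 184.0], [293.0, 203.0], [285.0, 203.0]]
[[564.0, 60.4], [564.1, 54.4], [549.1, 54.7], [549.0, 60.9]] [556.5  57.6 247. ]
```

View pics/w1.png

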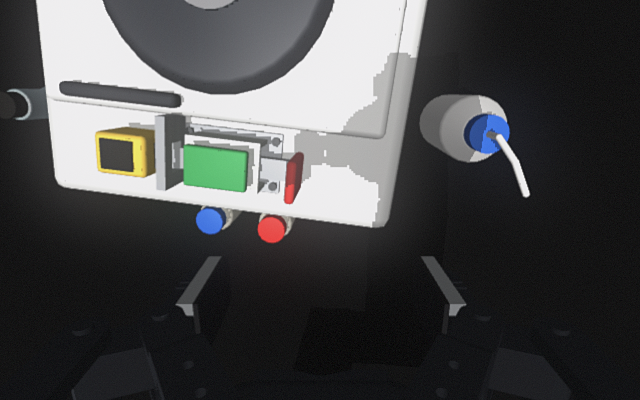

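The wrist picture shows the pad at (214,168), the tab at (291,180), the lug at (170,150) and the switch at (121,153). The wash bottle is clear on the right. The pad comes out as 52×33 mm, centred at (572,120) with yaw ≈ −0.108, which agrees with triangulation. The fast move left a 0.07 rad tilt, so I'll go slower and check it.

Call:
arm_command(
  targets=[
    [0.88, [0.002, -0.01, 0], 0.02],
    [0.88, [0.002, -0.01, 0], 0.02],
    [0.88, [0.002, -0.01, 0], 0.02],
    [0.88, [0.002, -0.01, 0], 0.02],
    [0.88, [0.002, -0.01, 0], 0.02],
    [0.88, [0.002, -0.008, 0], 0.01],
    [0.88, [0, 0, 0], 0],
    [0.88, [0, 0, 0], 0],
  ],
)

```text
time: 3.1
position: [569.6, 26.4, 371.4]
orientation: [0.998, -0.01, -0.005, -0.059]
ft_force: [0.6, -0.7, 0.7]
grip_width: 75.1
```

```bash
python3 - <<'E'
from h import *
s=observe();print(s["q"].round(3),s["position"],s["ft_force"],s["effort"].round(1))
E
```

```text
[-0.02   0.337  0.328  1.573  0.119  3.141] [569.56932309  26.37716824 371.41426926] [ 0.63561276 -0.68759201  0.72040813] [ -0.1 -45.2  25.9   0.1   0.4  -0. ]
```

Joint 6 is at its +3.14 limit, so I need the equivalent half-turn. I'll roll back by about 3.05 rad.

Call:
arm_command(
  targets=[
    [0.88, [0, 0, 0], -0.145],
    [0.88, [0, 0, 0], -0.145],
    [0.88, [0, 0, 0], -0.145],
    [0.88, [0, 0, 0], -0.145],
    [0.88, [0, 0, 0], -0.145],
    [0.88, [0, 0, 0], -0.145],
    [0.88, [0, 0, 0], -0.145],
    [0.88, [0, 0, 0], -0.145],
    [0.88, [0, 0, 0], -0.145],
    [0.88, [0, 0, 0], -0.145],
    [0.88, [0, 0, 0], -0.145],
    [0.88, [0, 0, 0], -0.145],
  ],
)

```text
time: 4.3
position: [569.3, 26.5, 371.5]
orientation: [0.649, 0.758, 0.042, -0.042]
ft_force: [-0.3, 0.2, 0.2]
grip_width: 75.0
```

```bash
python3 - <<'E'
from h import *
s=observe();print(s["q"].round(3),s["position"],s["orientation"])
E
```

```text
[-0.02   0.337  0.327  1.573  0.119  1.395] [569.32839865  26.4549697  371.49660122] [ 0.64894887  0.75849812  0.04213888 -0.04207473]
```

The tilt of 0.118 rad leans the jaw line so that the tab finger sits lower. That is acceptable, since there's free space there, so I'll finish the turn.

Call:
arm_command(
  targets=[
    [0.88, [0, 0, 0], -0.145],
    [0.88, [0, 0, 0], -0.145],
    [0.88, [0, 0, 0], -0.145],
    [0.88, [0, 0, 0], -0.145],
    [0.88, [0, 0, 0], -0.145],
    [0.88, [0, 0, 0], -0.145],
    [0.88, [0, 0, 0], -0.145],
    [0.88, [0, 0, 0], -0.145],
    [0.88, [0, 0, 0], -0.145],
    [0.88, [0, 0, 0], -0.004],
    [0.88, [0, 0, 0], 0],
  ],
)

```text
time: 5.4
position: [569.4, 26.4, 371.5]
orientation: [0.058, 0.997, 0.059, -0.008]
ft_force: [-0.4, -0.2, -0.5]
grip_width: 75.3
```

```bash
cat >> h.py <<'E'
from scipy.spatial.transform import Rotation as R
C=np.array([.108,.994,0]);PAD=np.array([572,120.2,231.])
def to(t):
    s=observe();M=R.from_quat(s["orientation"]).as_matrix()
    print("t",s["time"],"pos",s["position"].round(1),"toolx",M[:,0].round(3),"y",M[:,1].round(3),"z",M[:,2].round(3),"q",s["q"].round(2),"F",s["ft_force"].round(1),"w",round(s["grip_width"],1))
    print("tool delta mm",(M.T@(np.array(t)-s["position"])).round(1))
E
python3 -c "
from h import *
to([567.7,80.9,340])"
```

```text
t 5.4 pos [569.4  26.4 371.5] toolx [-0.993  0.114  0.023] y [0.116 0.986 0.117] z [-0.009  0.119 -0.993] q [-0.02  0.34  0.33  1.57  0.12  0.09] F [-0.4 -0.2 -0.5] w 75.3
tool delta mm [ 7.2 49.9 37.7]
```

Call:
arm_command(
  targets=[
    [0.88, [0.0014, 0.01, 0.0075], -0.009],
    [0.88, [0.0014, 0.01, 0.0075], 0],
    [0.88, [0.0014, 0.01, 0.0075], 0],
    [0.88, [0.0014, 0.01, 0.0075], 0],
    [0.88, [0.0014, 0.01, 0.0075], 0],
    [0.88, [0, 0, 0], 0],
    [0.88, [0, 0, 0], 0],
  ],
)

```text
time: 6.1
position: [567.3, 81.2, 340.1]
orientation: [0.051, 0.997, 0.059, -0.008]
ft_force: [0.9, 0.2, 0.1]
grip_width: 75.1
```

```bash
python3 - <<'E'
from h import *
to([567.7,80.9,285])
i=camera_info("wrist");im=camera("wrist");cv2.imwrite("pics/w2.png",im[:,:,::-1])
for c in HSV:
    for k in blobs(im,c,80):
        b=cv2.boxPoints(cv2.minAreaRect(k));q=onz("wrist",b,{"green":231,"yellow":226,"red":247}[c],i);print(c,b.round().tolist(),q[:,:2].round(1).tolist(),q.mean(0).round(1))
E
```

```text
t 6.1 pos [567.3  81.2 340.1] toolx [-0.995  0.101  0.022] y [0.103 0.988 0.117] z [-0.009  0.118 -0.993] q [0.08 0.33 0.23 1.48 0.12 0.18] F [0.9 0.2 0.1] w 75.1
tool delta mm [-1.6 -6.7 54.7]
green [[320.0, 175.0], [388.0, 175.0], [388.0, 219.0], [320.0, 219.0]] [[550.7, 97.0], [557.2, 146.7], [591.1, 144.9], [583.7, 93.5]] [570.7 120.5 231. ]
yellow [[427.0, 213.0], [427.0, 169.0], [482.0, 169.0], [482.0, 213.0]] [[592.6, 177.7], [557.6, 178.5], [563.2, 222.4], [599.1, 223.1]] [578.1 200.4 226. ]
red [[261.0, 182.0], [270.0, 182.0], [270.0, 195.0], [261.0, 195.0]] [[547.0, 56.0], [547.7, 61.9], [556.5, 60.6], [555.7, 54.7]] [551.7  58.3 247. ]
red [[289.0, 49.0], [321.0, 49.0], [321.0, 85.0], [289.0, 85.0]] [[467.4, 84.9], [469.1, 104.4], [490.1, 102.2], [488.1, 82.2]] [478.7  93.4 247. ]
```

View pics/w2.png

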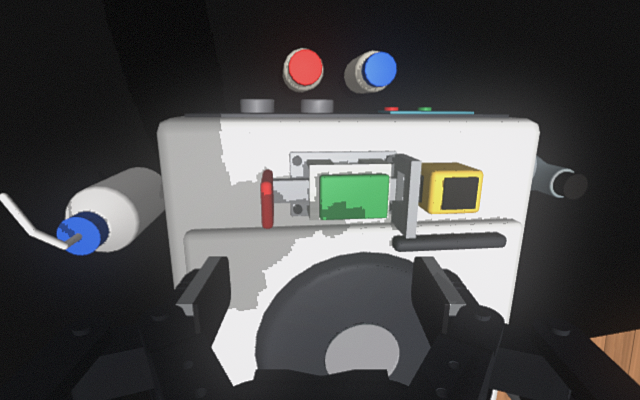

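Pad centre confirmed at (571,120). The tab's outer face is near y≈53–56, and the fingers straddle it as planned. Descending.

Call:
arm_command(
  targets=[
    [0.88, [-0.0002, -0.0012, 0.0097], 0],
    [0.88, [-0.0002, -0.0012, 0.0097], 0],
    [0.88, [-0.0002, -0.0012, 0.0097], 0],
    [0.88, [-0.0002, -0.0012, 0.0097], 0],
    [0.88, [-0.0002, -0.0012, 0.0097], 0],
    [0.88, [-0.0002, -0.0012, 0.0097], 0],
    [0.88, [-0.0002, -0.0012, 0.0097], 0],
    [0.88, [-0.0002, -0.0012, 0.0097], 0],
    [0.88, [0, 0, 0], 0],
  ],
)

```text
time: 7.05
position: [566.4, 80.3, 260.3]
orientation: [0.052, 0.997, 0.059, -0.009]
ft_force: [0.2, -0.7, 0.6]
grip_width: 75.1
```

```bash
python3 - <<'E'
from h import *
to([567.1,81,235])
a=camera("scene")[100:220,260:440,::-1];b=camera("side")[110:230,230:410,::-1]
cv2.imwrite("pics/d3.png",np.vstack([cv2.resize(k,(450,300),interpolation=cv2.INTER_CUBIC) for k in(a,b)]))
E
```

```text
t 7.05 pos [566.4  80.3 260.3] toolx [-0.994  0.102  0.024] y [0.104 0.988 0.116] z [-0.012  0.118 -0.993] q [0.07 0.33 0.04 1.28 0.12 0.18] F [ 0.2 -0.7  0.6] w 75.1
tool delta mm [-1.2 -2.2 25.2]
```

View pics/d3.png

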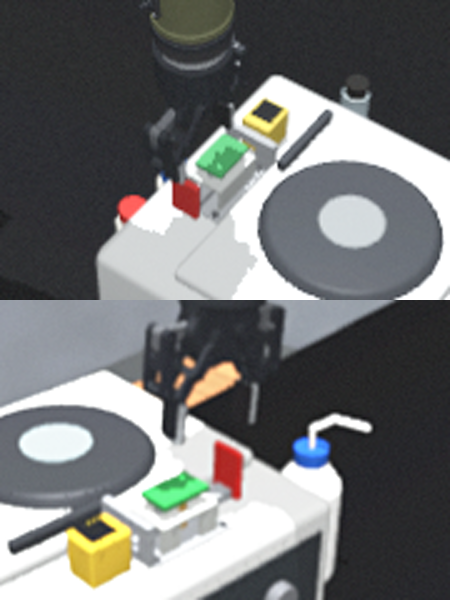

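The side view shows one finger above the pad and the other beyond the tab. Going lower.

Call:
arm_command(
  targets=[
    [0.88, [-0.0003, -0.0006, 0.007], 0],
    [0.88, [-0.0003, -0.0006, 0.007], 0],
    [0.88, [-0.0003, -0.0006, 0.007], 0],
    [0.88, [-0.0003, -0.0006, 0.007], 0],
    [0.88, [0, 0, 0], 0],
  ],
)

```text
time: 7.65
position: [567.3, 81.2, 232.5]
orientation: [0.052, 0.997, 0.059, -0.009]
ft_force: [0.3, -0.7, 0.2]
grip_width: 75.2
```

Call:
arm_command(
  targets=[
    [0.88, [-0.0001, -0.0006, 0.005], 0],
    [0.88, [-0.0001, -0.0006, 0.005], 0],
    [0.88, [0, 0, 0], 0],
  ],
)

```text
time: 7.95
position: [567.6, 81.2, 223.1]
orientation: [0.052, 0.997, 0.059, -0.008]
ft_force: [1.0, 0.4, 0.4]
grip_width: 75.0
```

```bash
python3 - <<'E'
from h import *
to([567.1,81,215])
E
```

```text
t 7.95 pos [567.6  81.2 223.1] toolx [-0.995  0.102  0.022] y [0.104 0.988 0.117] z [-0.01   0.118 -0.993] q [ 0.08  0.35 -0.04  1.18  0.12  0.18] F [1.  0.4 0.4] w 75.0
tool delta mm [ 0.3 -1.2  8. ]
```

Call:
arm_command(
  targets=[
    [0.88, [0, -0.0004, 0.003], 0],
    [0.88, [0, -0.0004, 0.003], 0],
    [0.88, [0, 0, 0], 0],
  ],
)

```text
time: 8.25
position: [568.0, 81.2, 217.6]
orientation: [0.052, 0.997, 0.059, -0.008]
ft_force: [-0.6, -0.7, -0.1]
grip_width: 75.0
```

Call:
arm_command(
  targets=[
    [0.88, [0, -0.0004, 0.003], 0],
    [0.88, [0, 0, 0], 0],
  ],
)

```text
time: 8.45
position: [568.2, 81.2, 215.4]
orientation: [0.052, 0.997, 0.059, -0.007]
ft_force: [-0.8, -0.0, 5.8]
grip_width: 75.3
```

Call:
arm_command(
  targets=[
    [0.88, [0, -0.0004, 0.003], 0],
    [0.88, [0, 0, 0], 0],
  ],
)

```text
time: 8.65
position: [568.2, 81.2, 212.6]
orientation: [0.052, 0.997, 0.059, -0.007]
ft_force: [0.2, 0.1, 6.2]
grip_width: 75.0
```

Contact with the catch spring (5–6 N). Pressing on towards its stop.

Call:
arm_command(
  targets=[
    [0.88, [0, -0.0004, 0.003], 0],
    [0.88, [0, 0, 0], 0],
  ],
)

```text
time: 8.85
position: [568.2, 81.2, 209.8]
orientation: [0.052, 0.997, 0.059, -0.007]
ft_force: [-1.3, -0.6, 7.1]
grip_width: 75.2
```

Call:
arm_command(
  targets=[
    [0.88, [0, -0.0003, 0.002], 0],
    [0.88, [0, 0, 0], 0],
  ],
)

```text
time: 9.05
position: [568.2, 81.2, 208.0]
orientation: [0.052, 0.997, 0.06, -0.006]
ft_force: [-2.1, -0.3, 7.7]
grip_width: 74.9
```

Call:
arm_command(
  targets=[
    [0.88, [0, -0.0002, 0.0015], 0],
    [0.88, [0, 0, 0], 0],
  ],
)

```text
time: 9.25
position: [568.2, 81.2, 207.0]
orientation: [0.052, 0.997, 0.06, -0.006]
ft_force: [-1.2, -0.0, 8.9]
grip_width: 74.6
```

Call:
arm_command(
  targets=[
    [0.88, [0, -0.0001, 0.001], 0],
    [0.88, [0, 0, 0], 0],
  ],
)

```text
time: 9.45
position: [568.3, 81.3, 206.9]
orientation: [0.052, 0.997, 0.06, -0.006]
ft_force: [-2.7, -2.2, 13.0]
grip_width: 75.2
```

The catch is on its stop at 13 N. Now I close in steps, shifting the hand along +y so the pad finger stays put and backing off for the forward swing.

Call:
arm_command(
  targets=[
    [0.84, [0, 0.0017, -0.0006], 0],
    [0.84, [0, 0, 0], 0],
  ],
)

```text
time: 9.65
position: [568.6, 82.9, 208.1]
orientation: [0.052, 0.997, 0.06, -0.006]
ft_force: [-3.8, -1.9, 14.9]
grip_width: 71.8
```

Call:
arm_command(
  targets=[
    [0.8, [0, 0.0017, -0.0009], 0],
    [0.8, [0, 0, 0], 0],
  ],
)

```text
time: 9.85
position: [568.7, 84.4, 209.3]
orientation: [0.052, 0.997, 0.06, -0.006]
ft_force: [-3.8, -3.0, 15.8]
grip_width: 68.3
```

Call:
arm_command(
  targets=[
    [0.76, [0, 0.0017, -0.0008], 0],
    [0.76, [0, 0, 0], 0],
  ],
)

```text
time: 10.05
position: [568.9, 85.9, 210.5]
orientation: [0.052, 0.997, 0.06, -0.005]
ft_force: [-4.1, -2.8, 16.2]
grip_width: 65.2
```

Call:
arm_command(
  targets=[
    [0.72, [0, 0.0017, -0.0008], 0],
    [0.72, [0, 0, 0], 0],
  ],
)

```text
time: 10.25
position: [569.1, 87.5, 211.5]
orientation: [0.052, 0.997, 0.06, -0.005]
ft_force: [-4.0, -3.0, 16.5]
grip_width: 61.4
```

Call:
arm_command(
  targets=[
    [0.68, [0, 0.0017, -0.0007], 0],
    [0.68, [0, 0, 0], 0],
  ],
)

```text
time: 10.45
position: [569.2, 89.1, 212.5]
orientation: [0.052, 0.997, 0.06, -0.005]
ft_force: [-5.4, -3.0, 16.0]
grip_width: 57.9
```

Call:
arm_command(
  targets=[
    [0.64, [0, 0.0017, -0.0006], 0],
    [0.64, [0, 0, 0], 0],
  ],
)

```text
time: 10.65
position: [569.4, 90.7, 213.4]
orientation: [0.052, 0.997, 0.06, -0.005]
ft_force: [-4.3, -3.2, 17.1]
grip_width: 54.8
```

Call:
arm_command(
  targets=[
    [0.6, [0, 0.0017, -0.0006], 0],
    [0.6, [0, 0, 0], 0],
  ],
)

```text
time: 10.85
position: [569.6, 92.3, 214.2]
orientation: [0.052, 0.997, 0.06, -0.005]
ft_force: [-3.7, -2.7, 17.7]
grip_width: 51.5
```

Call:
arm_command(
  targets=[
    [0.56, [0, 0.0017, -0.0005], 0],
    [0.56, [0, 0, 0], 0],
  ],
)

```text
time: 11.05
position: [569.8, 93.9, 215.0]
orientation: [0.052, 0.997, 0.06, -0.005]
ft_force: [-3.7, -3.2, 17.4]
grip_width: 48.0
```

```bash
python3 - <<'E'
from h import *
for n in("scene","side"):
  im=camera(n);cv2.imwrite(f"pics/{n}4.png",im[:,:,::-1])
  for k in blobs(im,"red",10)+blobs(im,"green",10):
    x,y,w,h=cv2.boundingRect(k)
    if 280<x<400 and y<240: print(n,(x,y,w,h),onz(n,[(x+w/2,y+h/2)],235)[0].round(1))
a=cv2.imread("pics/scene4.png")[100:220,260:440];b=cv2.imread("pics/side4.png")[110:230,230:410]
cv2.imwrite("pics/d4.png",np.vstack([cv2.resize(k,(450,300),interpolation=cv2.INTER_CUBIC) for k in(a,b)]))
E
```

```text
scene (307, 178, 11, 11) [533.    2.4 235. ]
scene (340, 169, 4, 14) [584.7  61.2 235. ]
scene (341, 159, 17, 15) [585.5  99.2 235. ]
side (310, 170, 11, 22) [547.8  93.2 235. ]
side (287, 183, 26, 15) [547.3 143.3 235. ]
```

View pics/d4.png

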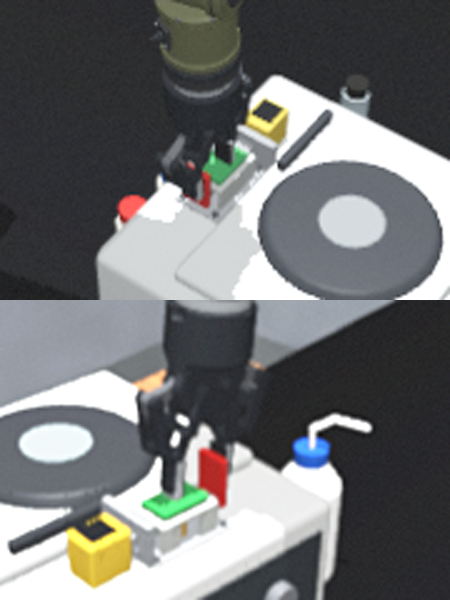

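The pad is down under the fingertip and the tab has been pushed most of the way. Finishing the slide.

Call:
arm_command(
  targets=[
    [0.52, [0, 0.0017, -0.0005], 0],
    [0.52, [0, 0, 0], 0],
  ],
)

```text
time: 11.35
position: [570.0, 95.5, 215.8]
orientation: [0.052, 0.997, 0.06, -0.005]
ft_force: [-4.6, -2.6, 17.4]
grip_width: 44.9
```

Call:
arm_command(
  targets=[
    [0.49, [0, 0.0013, -0.0004], 0],
    [0.49, [0, 0, 0], 0],
  ],
)

```text
time: 11.55
position: [570.1, 96.8, 216.3]
orientation: [0.052, 0.997, 0.06, -0.005]
ft_force: [-4.9, -2.8, 18.2]
grip_width: 41.9
```

Call:
arm_command(
  targets=[
    [0.47, [0, 0.0009, -0.0002], 0],
    [0.47, [0, 0, 0], 0],
  ],
)

```text
time: 11.75
position: [570.2, 97.0, 216.6]
orientation: [0.052, 0.997, 0.059, -0.005]
ft_force: [-5.0, -4.6, 17.4]
grip_width: 40.2
```

Call:
arm_command(
  targets=[
    [0.46, [0, 0.0008, -0.0001], 0],
    [0.46, [0, 0, 0], 0],
  ],
)

```text
time: 11.95
position: [570.2, 96.9, 216.7]
orientation: [0.052, 0.997, 0.058, -0.005]
ft_force: [-5.2, -6.6, 19.2]
grip_width: 40.0
```

Call:
arm_command(
  targets=[
    [0.46, [0, 0.001, 0], 0],
    [0.46, [0, 0, 0], 0],
    [0.46, [0, 0, 0], 0],
  ],
)

```text
time: 12.25
position: [570.2, 97.0, 216.7]
orientation: [0.052, 0.997, 0.057, -0.005]
ft_force: [-4.8, -10.0, 18.6]
grip_width: 39.7
```

The bolt is on its stop: Fy is rising while the hand no longer moves, and the tab face is at y≈77.2 against 77.6 expected. Next I ease the tab finger off, then lift.

Call:
arm_command(
  targets=[
    [0.56, [0, -0.001, 0], 0],
    [0.56, [0, 0, 0], 0],
    [0.56, [0, 0, 0], 0],
  ],
)

```text
time: 12.55
position: [570.3, 96.5, 215.3]
orientation: [0.052, 0.997, 0.058, -0.006]
ft_force: [-3.4, -5.3, 12.5]
grip_width: 48.0
```

Call:
arm_command(
  targets=[
    [0.56, [0, 0, -0.008], 0],
    [0.56, [0, 0, -0.012], 0],
    [0.56, [0, 0, -0.02], 0],
    [0.56, [0, 0, -0.03], 0],
    [0.56, [0, 0, -0.03], 0],
    [0.56, [0, 0, 0], 0],
    [0.56, [0, 0, 0], 0],
  ],
)

```text
time: 13.25
position: [570.8, 86.4, 312.7]
orientation: [0.052, 0.997, 0.059, -0.007]
ft_force: [0.6, 0.5, 0.0]
grip_width: 47.8
```

```bash
python3 - <<'E'
from h import *
to([567,81,300])
i=camera_info("wrist");w=camera("wrist")
for c in("green","red"):
    for k in blobs(w,c,60):
        b=cv2.boxPoints(cv2.minAreaRect(k));print(c,b.round().tolist(),[onz("wrist",b,z,i)[:,:2].mean(0).round(1).tolist() for z in(221,231,247)])
for n in("scene","side"): cv2.imwrite(f"pics/{n}5.png",camera(n)[:,:,::-1])
a=cv2.imread("pics/scene5.png")[100:220,260:440];b=cv2.imread("pics/side5.png")[110:230,230:410]
im=[cv2.resize(k,(400,267),interpolation=cv2.INTER_CUBIC) for k in(a,b,w[:,:,::-1][100:300,180:480],cv2.imread("pics/side0.png")[110:230,230:410])]
cv2.imwrite("pics/d5.png",np.vstack([np.hstack(im[:2]),np.hstack(im[2:])]))
for n in("scene","side"):
  for f in(0,5):
    m=cv2.imread(f"pics/{n}{f}.png")[:,:,::-1].copy()
    print(n,f,[cv2.boundingRect(k) for k in blobs(m,"green",50)+blobs(m,"red",30) if 280<cv2.boundingRect(k)[0]<400])
E
```

```text
t 13.25 pos [570.8  86.4 312.7] toolx [-0.995  0.102  0.02 ] y [0.104 0.988 0.117] z [-0.008  0.119 -0.993] q [0.08 0.33 0.17 1.41 0.12 0.19] F [0.6 0.5 0. ] w 47.8
tool delta mm [ 3.  -7.2 12. ]
green [[315.0, 179.0], [392.0, 177.0], [393.0, 226.0], [316.0, 227.0]] [[573.3, 122.3], [570.2, 120.4], [565.2, 117.5]]
red [[292.0, 186.0], [302.0, 186.0], [302.0, 217.0], [292.0, 217.0]] [[567.0, 83.1], [564.1, 82.9], [559.6, 82.6]]
red [[276.0, 60.0], [302.0, 34.0], [328.0, 60.0], [301.0, 86.0]] [[478.3, 96.9], [479.3, 96.1], [480.8, 94.8]]
scene 0 [(339, 154, 20, 17), (307, 178, 11, 11), (329, 170, 11, 17)]
scene 5 [(340, 154, 19, 17), (307, 178, 11, 11), (335, 163, 11, 18)]
side 0 [(287, 179, 26, 15), (289, 267, 7, 9), (331, 244, 17, 16), (316, 167, 11, 22)]
side 5 [(287, 179, 26, 15), (289, 267, 7, 9), (331, 244, 17, 16), (308, 171, 10, 19)]
```

View pics/d5.png

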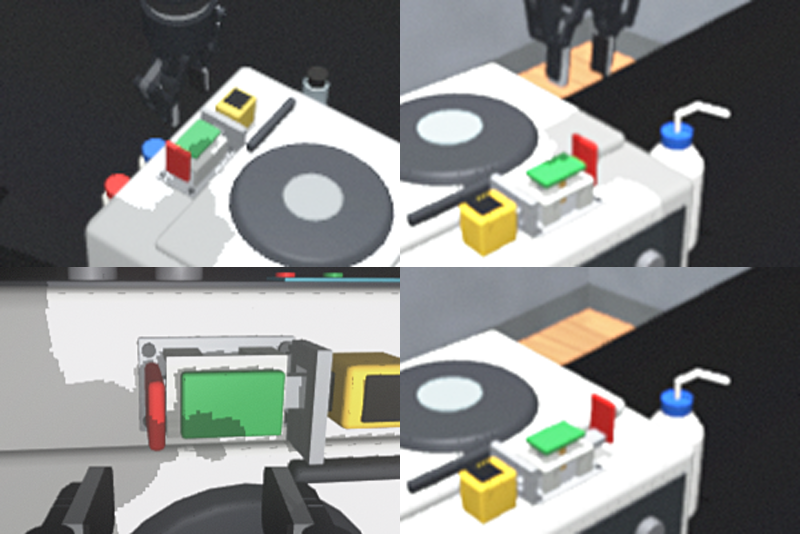

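The catch is back at its starting pixels in the side view (row 179, against 183 while held). The tab stands against the guide, and the hand is clear with about 0 N. Handing in.

```bash
python3 -c "
from station import arm,observe
print(arm.close_job(),observe()['time'])"
```

```text
the job is handed in; nothing more can be done
the job is handed in; nothing more can be done
```

The lid is bolted and the job is handed in at about 13.4 s; the interface gave no verdict. One fingertip pressed the catch down and held it (13 to 19 N) while the other slid the bolt onto its stop. The tab face came to y ≈ 77.2 mm against 77.6 expected, and the side force rose with no more movement. I then eased off and lifted clear.

**Last checks**
- **Catch:** its side-view blob is back exactly where it started (row 179, against 183 while held down).
- **Tab:** it stands against the guide, in the home position.
- **Bottles:** the milk bottles' caps (red in both views) and the wash bottle look unmoved. I did not measure the wash bottle or the flask.
- **Lid:** it looks shut in the pictures; I did not measure the lug's height.
- **Hand:** it is about 80 mm above the tab and reads about 0 N.

**What disagreed**
- **Tool tilt:** joint 6 hit its limit on the approach, leaving the tool tilted 0.12 rad. I made the half-turn the other way and worked with the tilt.
- **Heights:** heights triangulated from the two fixed cameras came out about 4 to 8 mm low, so I relied on the given heights and the contact force.

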